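# Load a flanged fitting into the slotted bench fixture

### The job

Take the slim flanged steel fitting and slide it sideways, standing on its flange, into the slot of the bench fixture so that the flange goes underneath the slotted plate; push it fully home to the closed end of the slot, then let go and leave it standing upright on the fixture's base. Leave the plain tube and the thick-barrelled fitting standing where they are.

Things in the scene. Friction and masses are not known exactly. Their poses are not given: they have to be found in the camera images.
- fitting_mid (a point): Centre, half-way up (60 mm above its underside), of the slim flanged steel fitting: an upright round barrel 30 mm in diameter and 120 mm tall overall, with a round flange 64 mm in diameter and 8 mm thick at its foot. About 0.3 kg, loose, starts upright on the bench, flange down. z axis points up along the barrel.
- seat (a point): Fixed fixture (dark base, steel plate): point on its base top where the barrel axis stands fully home. +y along slot, mouth to closed end; z up. Base 8 mm thick, 120 wide, y -130 to 50. Level plate 108 wide on side rails: underside 24, top 30 mm above base; channel below 88 wide, open to -y. Slot 44 wide about x = 0, closed at y = 15; rounded prong ends at y = -71. The flange enters only below the plate.
- tube_mid (a point): Centre, half-way up, of a bystander: a plain steel tube without any flange, 30 mm in diameter, 120 mm tall, loose, upright on the bench.
- thick_mid (a point): Centre, half-way up, of a bystander: a flanged steel fitting with a thick barrel, 54 mm in diameter, too thick for the slot; flange 74 mm in diameter and 8 mm thick at its foot, 120 mm tall, loose, upright on the bench.
Mind the look-alikes: they are no part of the job. There is more than one size of the part that bears seat; the job needs the largest.

How it is judged:
By the outcome, as a careful person would: the job done as asked, in the order asked, and still so for the second after the job is handed in, with the robot touching nothing.
It also fails if it takes over 35 s, if anything falls off the work surface, if the arm or the gripper's body presses on something with over 40 N, if the wrist force passes 120 N, or if a joint passes its speed limit or range.

### The arm

A 7-joint arm with a two-finger parallel gripper is mounted at the origin on the work surface. World frame = base frame: x ahead of the robot, y to its left, z up, the work surface at z = 0. Lengths are in mm, angles in rad, forces in N, time in s.
With the tool pointing down it reaches from about 400 to 925 mm from the base axis. Payload 4.1 kg.
Tool frame: the origin (TCP) lies at the centre of the arm's flange, where the gripper is bolted on; the fingertips stand 173 mm ahead of it and the grasp point (between the pads) lies 155 mm ahead of it (ctrl.nose_length is the distance from the TCP to the fingertips, in mm); z points along the fingers, y is the direction in which the jaws open and shut (so a half turn about z gives the same grasp; the last joint's range is limited). The gripper opens to 85 mm and grips with 20 to 120 N. Pads are 22 mm wide; open, the fingers measure 114 mm over their backs; the gripper's body (76 mm by 85 mm) begins 54 mm behind the grasp point. The pads swing forward as they close: fully open they stand 13 mm farther back than shut.
Start: joints at [-1.293, 0.398, 0.045, 1.537, -0.019, 1.207, -0.051], TCP at [239.138, 604.426, 404.747] pointing down, gripper open.
Joint ranges: [-2.82, 2.82], [-0.49, 2.23], [-1.37, 1.46], [0, 2.46], [-1.36, 4.5], [0.23, 2], [-2.94, 2.94]. Speed limits (rad/s): [2.57, 2.57, 3.14, 3.14, 3.14, 3.14, 3.14].

### API

Orientations are given as a rotation vector (axis times angle).
In Python, from plant import ctrl gives the robot as it stands.
- The arm moves only by the tool jog_arm, never from a script. Its argument "motion" is a list that holds one entry, the list of rows, each a list of 5 numbers: the opening, from -1 (shut) to 1 (fully open), then the shift along the tool's x, y, z in mm, then the turn about the tool's z in degrees. In form: [[[jaw, x, y, z, roll], ...]]. A call has 1 to 10 rows; each row is the pose to reach, as a shift and turn from the pose commanded when the call began, along the tool's axes at that moment; what a row does not reach only later rows make up. A row lasts 1/12 s, in which the tool goes at most 41.7 mm and 7.16 degrees, less where a joint would pass 70% of its speed; a pose out of reach is approached as far as the arm can. A call with a gripper value outside its range is refused whole. The fingers move at their own pace and stop on an object; "newtons" is the grip in N (left out, the last holds). Time passes only in rows, so rows that repeat a pose let the fingers close. It gives the time, the measured TCP pose, the force and the opening at its end, in the units of the state.
- ctrl.read_state(): the state, without advancing time (a new reading comes with each control period).
- ctrl.camera(name): name is "scene" or "top" or "wrist"; returns (picture, depth): 384x512x3 uint8, blue, green, red; 384x512 float32, mm along the optical axis (not along the pixel's ray), 0 where there is no reading.
- ctrl.get_calibration(name): a dict with "K" (3x3 intrinsics, pixels), "world_to_cam" (4x4, takes a point from world to camera coordinates). Camera axes: x right, y down, z forward; pixel columns grow to the right and rows downward; lengths in mm; the calibration is good to about 2 mm. A picture is of the moment at which its call begins: read the wrist's pose just before it. get_calibration takes no time and is no camera call; for the wrist camera it gives the pose at the moment of the call.
- ctrl.job_done(): hands the job in, once; it reports no verdict.
The state is a dict: "t": time; "qpos": joint angles; "qvel": joint speeds; "joint_efforts": joint torques, N m; "tcp_pos": TCP position; "orientation": TCP orientation; "force": force on the tool from outside, world axes, zero at the start; "wrist_torque": the same for the moment, N m; "opening": opening from 0.0 (shut) to 1.0 (fully open).
Only numpy, scipy, OpenCV 4.12 (cv2) and the standard library are available. Lean on these libraries where they do the work, as an engineer would, in place of code of your own. Each camera call takes 0.05 s, during which the arm holds its last target. There are 200 camera calls.

## Working session

There is one attempt and no reset: what is moved stays moved. The work goes in short steps, Python scripts to look and compute and a tool call to move; the robot and the scene stay as the last step left them, time stands still between calls to the robot, and variables do not carry over. Pictures are saved under pics/ and viewed, about 8 in all and at most 12, crops included, and the job is handed in when it is done.

Besides the shell and the picture viewer there is one more tool, called after "Emit:" by a JSON object that holds its "method" and its "body". jog_arm: Moves the arm, as the interface text tells. Its arguments: {"type":"object","properties":{"motion":{"type":"array"},"newtons":{"type":"number"}},"required":["motion"]}

```bash
mkdir -p pics; ls
python3 - <<'E'
from plant import ctrl
import cv2,numpy as np
s=ctrl.read_state();print(s['t'],s['tcp_pos'],s['orientation'],s['opening'])
for n in("top","scene"):
    p,d=ctrl.camera(n);np.savez(f"{n}.npz",p=p,d=d);cv2.imwrite(f"pics/{n}0.png",p)
    c=ctrl.get_calibration(n);print(n,c['K'],c['world_to_cam'])
E
```

```text
pics
0.0 [238.99564831 604.13756624 403.66621334] [-5.88179661e-01 -3.08577218e+00  3.05226838e-03] 1.003227511238208
top [[426.36122367   0.         252.30765157]
 [  0.         426.36122367 192.89172775]
 [  0.           0.           1.        ]] [[-2.04432071e-02 -9.99279693e-01  3.19714045e-02  3.28582945e+01]
 [-9.84698308e-01  1.45888737e-02 -1.73656000e-01  5.06713823e+02]
 [ 1.73064487e-01 -3.50322735e-02 -9.84287267e-01  9.60934196e+02]
 [ 0.00000000e+00  0.00000000e+00  0.00000000e+00  1.00000000e+00]]
scene [[374.46446044   0.         259.29764058]
 [  0.         374.46446044 193.39800313]
 [  0.           0.           1.        ]] [[-3.17549858e-01  9.48156414e-01  1.27083502e-02  1.36478191e+02]
 [ 8.07345164e-01  2.77371085e-01 -5.20825371e-01 -3.70851955e+02]
 [-4.97348845e-01 -1.55127998e-01 -8.53568644e-01  1.23386357e+03]
 [ 0.00000000e+00  0.00000000e+00  0.00000000e+00  1.00000000e+00]]
```

View pics/top0.png

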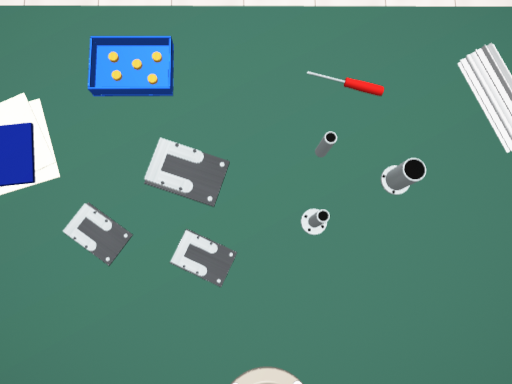

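View pics/scene0.png

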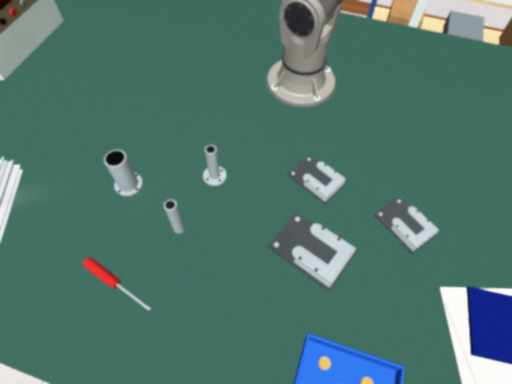

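Top view, candidates for the fitting: a slim flanged one at (315,221), a tube without a flange at (327,140), and a thick flanged one at (400,178). The fitting at (315,221) matches the description. Fixtures are at (187,172), (98,234) and (203,258); (187,172) is the largest. Next I'll measure these and make a crop to confirm.

```bash
cat > h.py <<'E'
from plant import ctrl
import cv2,numpy as np
def cast(c,uv,z):
    K,T=c['K'],c['world_to_cam'];R,t=T[:3,:3],T[:3,3]
    uv=np.atleast_2d(uv).astype(float)
    r=(np.linalg.inv(K)@np.c_[uv,np.ones(len(uv))].T).T@R
    o=-R.T@t
    return o+r*((z-o[2])/r[:,2])[:,None]
def proj(c,P):
    K,T=c['K'],c['world_to_cam'];q=(T[:3,:3]@np.atleast_2d(P).T).T+T[:3,3]
    q=q@K.T;return q[:,:2]/q[:,2:]
E
python3 - <<'E'
from h import *
for n,fw,tw in(("top",(287,200,50,42),(145,130,95,85)),("scene",(195,135,40,60),(262,205,100,90))):
    p=np.load(n+".npz")['p'];c=ctrl.get_calibration(n)
    hsv=cv2.cvtColor(p,cv2.COLOR_BGR2HSV)
    green=((hsv[...,1]>90)).astype(np.uint8)
    b=p.astype(int);
    def blob(w,m):
        x,y,W,H=w;mm=np.zeros_like(m);mm[y:y+H,x:x+W]=m[y:y+H,x:x+W]
        cs=cv2.findContours(mm,cv2.RETR_EXTERNAL,cv2.CHAIN_APPROX_NONE)[0]
        return max(cs,key=cv2.contourArea)[:,0]
    fx=blob(tw,1-green); 
    g=cv2.minAreaRect(cast(c,fx,8)[:,:2].astype(np.float32));print(n,"fixture base z8",g)
    wh=(p.min(2)>120).astype(np.uint8)
    pl=blob(tw,wh);print(" plate z38",cv2.minAreaRect(cast(c,pl,38)[:,:2].astype(np.float32)))
    fl=blob(fw,1-green);q=cast(c,fl,8)[:,:2]
    print(" fit bbox z8",q.min(0),q.max(0))
    dk=((p.max(2)<70)).astype(np.uint8);tip=blob(fw,dk)
    m=tip.mean(0);print(" bore px",m,"z120",cast(c,m,120),len(tip))
    x,y,W,H=fw;x2,y2,W2,H2=tw
    a=cv2.resize(p[y:y+H,x:x+W],(390,390),interpolation=2);e=cv2.resize(p[y2:y2+H2,x2:x2+W2],(390,390),interpolation=2)
    cv2.imwrite(f"pics/crop_{n}.png",np.hstack([a,e]))
E
```

```text
top fixture base z8 ((570.8630981445312, 184.3151397705078), (186.57936096191406, 123.86727142333984), 70.51232147216797)
 plate z38 ((577.5787353515625, 208.08526611328125), (117.80474853515625, 111.20161437988281), 70.500732421875)
 fit bbox z8 [ 408.18450918 -163.36877541] [474.04249728 -91.34385285]
 bore px [322.69565217 215.34782609] z120 [[ 442.16682975 -124.93138087  120.        ]] 23
scene fixture base z8 ((565.4217529296875, 183.0803985595703), (184.9988555908203, 139.32376098632812), 70.27870178222656)
 plate z38 ((584.8177490234375, 205.35829162597656), (119.51243591308594, 121.89247131347656), 70.60511016845703)
 fit bbox z8 [ 343.49056443 -190.80887567] [482.7969184  -88.52707353]
 bore px [210.23076923 148.84615385] z120 [[ 442.84475787 -125.85571577  120.        ]] 13
```

View pics/crop_top.png

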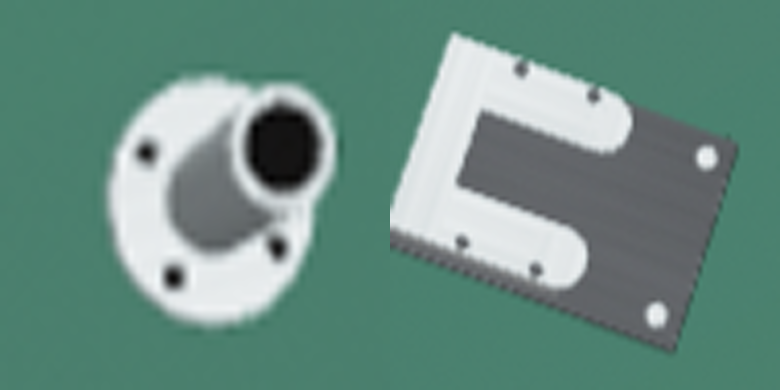

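The crop confirms the slim flanged fitting (three flange holes, narrow barrel) and the largest fixture, with its slot mouth facing lower right. Measured positions: fitting about (442,-125), seat about (583,221), slot direction about 70.5°. The tool's y axis is already close to the slot direction. I'll move over the mouth area first, so the wrist camera gets a close view.

Emit:
{"method": "jog_arm", "body": {"motion": [[[1,-33,-25,0,0],[1,-66,-50,0,0],[1,-99,-75,0,0],[1,-132,-100,0,0],[1,-165,-125,0,0],[1,-198,-150,0,0],[1,-231,-175,0,0],[1,-264,-200,0,0],[1,-297,-225,0,0],[1,-330,-250,0,0]]]}}

```text
t: 0.93
tcp_pos: [454.5, 248.5, 404.5]
orientation: [-0.588, -3.086, -0.0]
force: [0.6, 0.1, 0.0]
opening: 1.003
```

Emit:
{"method": "jog_arm", "body": {"motion": [[[1,-33,-25,0,0],[1,-66,-50,0,0],[1,-99,-75,0,0],[1,-130,-100,0,0],[1,-130,-100,0,0],[1,-130,-100,0,0]]]}}

```text
t: 1.43
tcp_pos: [538.8, 106.7, 404.4]
orientation: [-0.598, -3.084, 0.002]
force: [-0.1, 0.9, 0.4]
opening: 1.002
```

Run:
```python
from h import *
s=ctrl.read_state();print(s['t'],s['tcp_pos'],s['orientation'],s['qpos'])
p,d=ctrl.camera("wrist");c=ctrl.get_calibration("wrist");np.savez("w1.npz",p=p,d=d,K=c['K'],T=c['world_to_cam'])
q=p.copy()
for P in([583,221,38],[442,-125,120],[442,-125,8]):
    u=proj(c,P)[0];print(P,u);cv2.circle(q,tuple(int(v) for v in u),3,(0,0,255),-1)
cv2.imwrite("pics/w1.png",q)
```

```text
1.4333 [538.82845022 106.65263769 404.38493962] [-5.98137129e-01 -3.08396279e+00  1.74246959e-03] [-0.59001935  0.23095196  0.37461858  1.78771072 -0.09124135  1.14061779
  1.00136499]
[583, 221, 38] [365.92918092 170.56991414]
[442, -125, 120] [-58.67472051 187.09133477]
[442, -125, 8] [ 32.54629482 163.02814663]
```

View pics/w1.png

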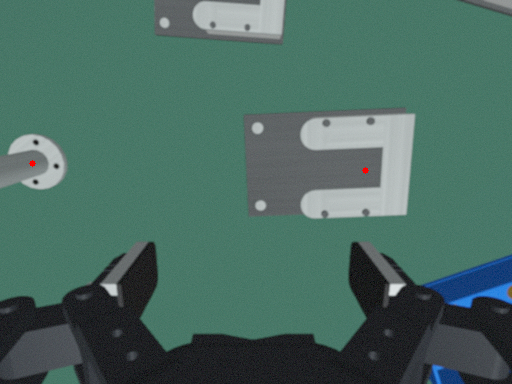

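The wrist view shows the fixture at (330,165), with the slot from (310,168) to its closed end at about u=382, and the fitting's flange centred near (37,161). I'll refine both from this picture.

Run:
```python
from h import *
f=np.load("w1.npz");p=f['p'];c=dict(K=f['K'],world_to_cam=f['T'])
wh=((p.min(2)>125)).astype(np.uint8)
m=np.zeros_like(wh);m[105:222,290:420]=wh[105:222,290:420]
cs=max(cv2.findContours(m,0,cv2.CHAIN_APPROX_NONE)[0],key=cv2.contourArea)[:,0]
# slot: edges along column scan / closed end along row scan
up=[];lo=[]
for u in range(325,375):
    col=m[:,u];dark=[v for v in range(145,195) if col[v]==0]
    up.append((u,min(dark)-.5));lo.append((u,max(dark)+.5))
en=[(max(x for x in range(340,405) if m[v,x]==0 and m[v,340:x+1].sum()==0)+.5,v) for v in range(156,182)]
U,L,E=[cast(c,a,38)[:,:2] for a in(up,lo,en)]
for n,a in(("u",U),("l",L),("e",E)):
    v=cv2.fitLine(a.astype(np.float32),cv2.DIST_HUBER,0,.01,.01).ravel();print(n,np.degrees(np.arctan2(v[1],v[0])),np.median(a,0))
v=cv2.fitLine(U.astype(np.float32),cv2.DIST_HUBER,0,.01,.01).ravel()[:2];v*=np.sign(v[1]);nrm=np.array([v[1],-v[0]])
lu,ll=np.median(U@nrm),np.median(L@nrm);e=np.median(E@v)
print("width",lu-ll,"seat",nrm*(lu+ll)/2+v*(e-15),"dir",v)
P=cast(c,cs,38)[:,:2];print("plate: along",(P@v).min()-e+15,(P@v).max()-e+15,"across",(P@nrm).min()-(lu+ll)/2,(P@nrm).max()-(lu+ll)/2)
g=np.zeros_like(wh);g[125:200,0:80]=(cv2.cvtColor(p,cv2.COLOR_BGR2HSV)[125:200,0:80,1]<90)
cs=max(cv2.findContours(g,0,cv2.CHAIN_APPROX_NONE)[0],key=cv2.contourArea)[:,0]
cs=cs[cs[:,0]>38];Q=cast(c,cs,8)[:,:2]
A=np.c_[2*Q,np.ones(len(Q))];s=np.linalg.lstsq(A,(Q**2).sum(1),rcond=None)[0]
print("flange",s[:2],"r",np.sqrt(s[2]+s[:2]@s[:2]))
```

```text
u 70.89333 [554.07341628 211.73305331]
l 71.0156 [594.32938478 199.272175  ]
e -20.264011 [586.57413333 235.99452744]
width -42.224625784904674 seat [580.20605748 222.5838891 ] dir [0.32732773 0.9449109 ]
plate: along -70.85949330394851 46.35985185224985 across -54.87545695982209 54.74807430960141
flange [ 442.93337944 -117.33787451] r 32.61386425329367
```

The seat fits: (580,222.6), direction 70.9°, prong ends at -71 mm, plate edges at ±55 mm. The fitting's y position disagrees by 8 mm between views (-125 from top and scene, -117 from the edge of the wrist image). I'll move close to it and look again.

Emit:
{"method": "jog_arm", "body": {"motion": [[[1,-12,-38,0,0],[1,-24,-76,0,0],[1,-36,-114,0,0],[1,-48,-152,0,0],[1,-60,-190,0,0],[1,-70,-228,0,0],[1,-75,-248,0,0],[1,-75,-248,0,0],[1,-75,-248,0,0]]]}}

```text
t: 2.23
tcp_pos: [516.5, -147.8, 404.5]
orientation: [-0.588, -3.085, -0.002]
force: [-0.5, 1.2, -0.2]
opening: 0.998
```

Run:
```python
from h import *
s=ctrl.read_state();print(s['t'],s['tcp_pos'],s['orientation'])
p,d=ctrl.camera("wrist");c=ctrl.get_calibration("wrist");np.savez("w2.npz",p=p,d=d,K=c['K'],T=c['world_to_cam'])
g=(cv2.cvtColor(p,cv2.COLOR_BGR2HSV)[...,1]<90).astype(np.uint8)
u0,v0=proj(c,[442,-121,8])[0].astype(int);print(u0,v0)
q=p.copy()
for P in([442,-125,120],[442,-125,8],[443,-117,120],[443,-117,8]):
    u=proj(c,P)[0];cv2.circle(q,tuple(int(v) for v in u),2,(0,0,255) if P[1]<-120 else (255,0,0),-1)
cv2.imwrite("pics/w2.png",q)
```

```text
2.2333 [ 516.49254883 -147.83072445  404.46277159] [-5.88434617e-01 -3.08544836e+00 -1.78365869e-03]
248 93
```

View pics/w2.png

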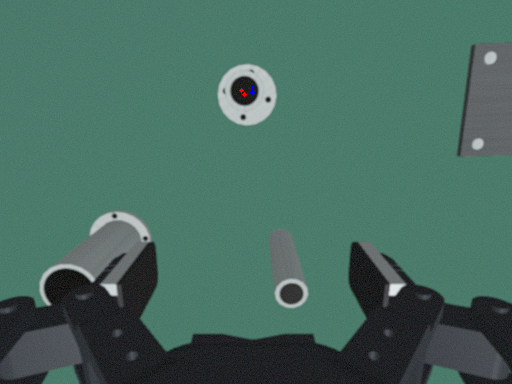

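The fitting is well in view, with its flange centred at (247,95) and its bore at (245,91). The tube and the thick fitting are at the bottom. Casting both points:

Run:
```python
from h import *
f=np.load("w2.npz");p=f['p'];c=dict(K=f['K'],world_to_cam=f['T'])
g=np.zeros(p.shape[:2],np.uint8);g[50:140,200:300]=cv2.cvtColor(p,cv2.COLOR_BGR2HSV)[50:140,200:300,1]<90
b=np.zeros_like(g);b[75:108,228:262]=p[75:108,228:262].max(2)<90
for m,z in((g,8),(b,120)):
    cs=max(cv2.findContours(m,0,cv2.CHAIN_APPROX_NONE)[0],key=cv2.contourArea)[:,0]
    Q=cast(c,cs,z)[:,:2];(x,y),r=cv2.minEnclosingCircle(Q.astype(np.float32));print(z,cs.mean(0),x,y,r)
    P=np.array([x,y]);s=ctrl.read_state();from scipy.spatial.transform import Rotation as R
    print("shift in tool",R.from_rotvec(s['orientation']).as_matrix().T@np.r_[P-s['tcp_pos'][:2],0])
```

```text
8 [246.69142857  94.22285714] 442.7080078125 -123.31867980957031 33.41292190551758
shift in tool [ 7.75298050e+01 -5.66716144e+00  6.72696829e-02]
120 [244.01315789  90.15789474] 442.7008972167969 -123.41395568847656 10.112027168273926
shift in tool [ 7.75016068e+01 -5.75844609e+00  6.71057804e-02]
```

Both features agree at (442.7,-123.4). Next: align over it, descend and grip.

Emit:
{"method": "jog_arm", "body": {"motion": [[[1,39,-3,0,0],[1,77.5,-5.7,0,0],[1,77.5,-5.7,40,0],[1,77.5,-5.7,80,0],[1,77.5,-5.7,120,0],[1,77.5,-5.7,150,0],[1,77.5,-5.7,164,0],[1,77.5,-5.7,164,0],[1,77.5,-5.7,164,0]]]}}

```text
t: 3.03
tcp_pos: [442.8, -123.2, 240.3]
orientation: [-0.582, -3.085, -0.001]
force: [0.9, -0.5, 0.5]
opening: 0.999
```

Emit:
{"method": "jog_arm", "body": {"motion": [[[-1,0,0,0,0],[-1,0,0,0,0],[-1,0,0,0,0],[-1,0,0,0,0],[-1,0,0,0,0],[-1,0,0,0,0],[-1,0,0,0,0],[-1,0,0,0,0]]], "newtons": 60}}

```text
t: 3.7
tcp_pos: [442.8, -125.5, 241.6]
orientation: [0.589, 3.085, 0.001]
force: [-0.5, -1.2, 6.1]
opening: 0.336
```

Emit:
{"method": "jog_arm", "body": {"motion": [[[-1,0,0,-10,0],[-1,0,0,-22,0],[-1,0,0,-22,0],[-1,0,0,-22,0]]]}}

```text
t: 4.03
tcp_pos: [442.4, -125.2, 263.0]
orientation: [0.588, 3.085, 0.001]
force: [0.1, 1.2, -4.2]
opening: 0.336
```

```bash
cat > rel.py <<'E'
from h import *
from scipy.spatial.transform import Rotation as R
import sys
s=ctrl.read_state();M=R.from_rotvec(s['orientation']).as_matrix();v=np.array([.3273,.9449,0]);S=np.array([580.2,222.6,0])
t=s['tcp_pos'];print(s['t'],t,s['force'],s['opening'],"axis tilt",M[:,2])
d=t-S;n=np.array([v[1],-v[0],0]);print("fixture x,y",d@n,d@v)
for y in map(float,sys.argv[1:]):
    w=S+v*y-t;w[2]=0;print(y,"shift",M.T@w)
E
python3 rel.py -118 0
```

```text
4.0333 [ 442.43238526 -125.16939567  262.97959044] [ 0.09843707  1.15200651 -4.2340856 ] 0.33615328684865325 axis tilt [ 1.02415499e-03  2.97371184e-04 -9.99999431e-01]
fixture x,y -16.351695966143918 -373.6986422748418
-118.0 shift [-5.28216825e+00  2.56175953e+02  1.71801335e-01]
0.0 shift [-1.80994447e-01  3.74063331e+02  2.44511986e-01]
```

Lifted: the wrist reads about 4 N of payload. Moving it to in front of the mouth.

Emit:
{"method": "jog_arm", "body": {"motion": [[[-1,-1,25,0,0],[-1,-2,60,0,0],[-1,-3,95,0,0],[-1,-3.5,130,0,0],[-1,-4,165,0,0],[-1,-4.5,200,0,0],[-1,-5,230,0,0],[-1,-5.3,248,0,0],[-1,-5.3,256,0,0],[-1,-5.3,256,0,0]]]}}

```text
t: 4.87
tcp_pos: [541.5, 113.1, 261.7]
orientation: [-0.582, -3.086, 0.0]
force: [0.6, 0.1, -4.7]
opening: 0.337
```

```bash
python3 rel.py -118
python3 - <<'E'
from h import *
p,d=ctrl.camera("wrist");cv2.imwrite("pics/w3.png",p)
E
```

```text
4.8667 [541.51505649 113.05480464 261.74912346] [ 0.59836212  0.05247362 -4.74104992] 0.33652071282989476 axis tilt [-1.20820212e-03  1.64870870e-04 -9.99999257e-01]
fixture x,y -0.6992606762467188 -116.17083710957233
-118.0 shift [-7.70855662e-01 -1.79556294e+00 -3.98766973e-04]
```

View pics/w3.png

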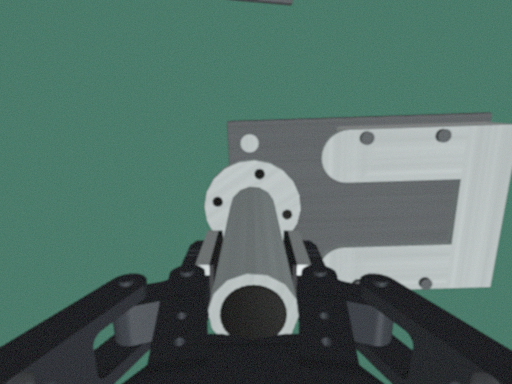

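The fitting hangs in front of the mouth: flange at (252,207), slot centre line at about v=212, all clear of the prongs. Lowering it onto the base.

Emit:
{"method": "jog_arm", "body": {"motion": [[[-1,-0.7,0,5,0],[-1,-0.7,0,9,0],[-1,-0.7,0,11,0],[-1,-0.7,0,11.5,0],[-1,-0.7,0,11.5,0]]]}}

```text
t: 5.33
tcp_pos: [541.9, 109.7, 250.9]
orientation: [-0.59, -3.085, 0.001]
force: [0.8, 0.3, -3.8]
opening: 0.337
```

Emit:
{"method": "jog_arm", "body": {"motion": [[[-1,0,0,0.7,0],[-1,0,0,1.2,0],[-1,0,0,1.2,0]]]}}

```text
t: 5.58
tcp_pos: [542.2, 110.6, 250.1]
orientation: [0.588, 3.086, 0.0]
force: [0.5, -0.0, -5.2]
opening: 0.337
```

```bash
python3 rel.py -10 0
```

```text
5.5833 [542.24215542 110.59420275 250.06610601] [ 0.49563383 -0.04017626 -5.23304332] 0.33704830766440963 axis tilt [ 1.56027124e-04  2.06045656e-04 -9.99999967e-01]
fixture x,y 0.7931300945080345 -118.2578803573415
-10.0 shift [5.47808936e+00 1.08124581e+02 2.65431591e-02]
0.0 shift [5.91089749e+00 1.18115016e+02 2.90007613e-02]
```

Emit:
{"method": "jog_arm", "body": {"motion": [[[-1,0,0,0.7,0],[-1,0,0,1.4,0],[-1,0,0,1.4,0]]]}}

```text
t: 5.83
tcp_pos: [542.5, 110.5, 249.7]
orientation: [0.588, 3.086, 0.001]
force: [-3.1, -0.4, 4.8]
opening: 0.34
```

Contact: the base now carries the part. Sliding in along the slot.

Emit:
{"method": "jog_arm", "body": {"motion": [[[-1,0.6,12,-0.3,0],[-1,1.2,24,-0.3,0],[-1,1.8,36,-0.3,0],[-1,2.4,48,-0.3,0],[-1,3,60,-0.3,0]]]}}

```text
t: 6.25
tcp_pos: [562.3, 166.7, 249.7]
orientation: [0.589, 3.085, -0.004]
force: [-1.7, -6.9, 6.8]
opening: 0.332
```

```bash
python3 rel.py -10 0
python3 - <<'E'
from h import *
p,d=ctrl.camera("wrist");cv2.imwrite("pics/w4.png",p)
E
```

```text
6.25 [562.32897806 166.71767742 249.74954206] [-1.72224492 -6.92040481  6.82299078] 0.3316214216882397 axis tilt [ 6.36964148e-04 -2.47722428e-03 -9.99996729e-01]
fixture x,y 1.4039555471439065 -58.65239209003326
-10.0 shift [ 3.53975384 48.54497559 -0.10572734]
0.0 shift [ 3.97899804 58.53510772 -0.12704985]
```

View pics/w4.png

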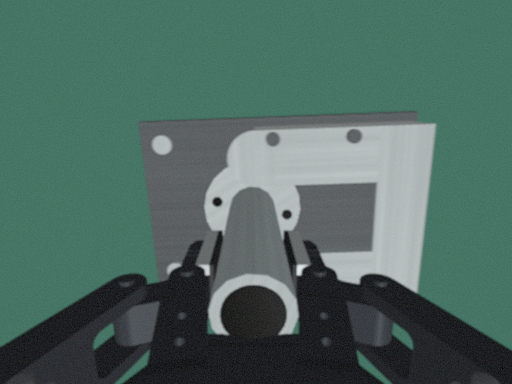

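The flange's leading edge is now hidden under the plate, with the barrel centred between the prongs. Continuing to the closed end, slower near the end.

Emit:
{"method": "jog_arm", "body": {"motion": [[[-1,1,12,0,0],[-1,2,24,0,0],[-1,3,36,0,0],[-1,3.5,44,0,0],[-1,3.8,50,0,0],[-1,4,52,0,0],[-1,4,52,0,0]]]}}

```text
t: 6.88
tcp_pos: [577.7, 216.8, 249.8]
orientation: [0.588, 3.085, -0.002]
force: [-1.9, -4.3, 5.6]
opening: 0.334
```

Emit:
{"method": "jog_arm", "body": {"motion": [[[-1,0,1.5,0,0],[-1,0,3,0,0],[-1,0,4,0,0],[-1,0,4,0,0]]]}}

```text
t: 7.22
tcp_pos: [578.8, 219.3, 249.8]
orientation: [0.59, 3.086, -0.005]
force: [-3.1, -6.4, 8.6]
opening: 0.335
```

```bash
python3 rel.py 0
```

```text
7.2167 [578.84240827 219.25072086 249.83122174] [-3.12332804 -6.44240761  8.56129187] 0.3353054907004528 axis tilt [-4.07982682e-04 -3.17621520e-03 -9.99994873e-01]
fixture x,y -0.1865693593030926 -3.6090736307250872
0.0 shift [-0.02693177  3.61384497 -0.01119191]
```

Not at the stop yet: the force is only sliding friction. Creeping on until it rises.

Emit:
{"method": "jog_arm", "body": {"motion": [[[-1,0,1,0,0],[-1,0,2,0,0],[-1,0,3,0,0],[-1,0,3,0,0]]]}}

```text
t: 7.55
tcp_pos: [579.9, 221.8, 249.8]
orientation: [0.59, 3.086, -0.005]
force: [-2.1, -7.1, 7.5]
opening: 0.333
```

Emit:
{"method": "jog_arm", "body": {"motion": [[[-1,0,1,0,0],[-1,0,2,0,0],[-1,0,2,0,0]]]}}

```text
t: 7.8
tcp_pos: [580.4, 222.4, 249.9]
orientation: [-0.591, -3.084, 0.009]
force: [-4.9, -9.3, 10.1]
opening: 0.34
```

Emit:
{"method": "jog_arm", "body": {"motion": [[[-1,0,1,0,0],[-1,0,2,0,0],[-1,0,2,0,0]]]}}

```text
t: 8.05
tcp_pos: [580.9, 223.0, 250.0]
orientation: [-0.591, -3.083, 0.013]
force: [-6.4, -11.4, 13.4]
opening: 0.338
```

```bash
python3 rel.py 0
```

```text
8.05 [580.85888312 222.99778556 249.95615484] [ -6.43332664 -11.35424514  13.43155961] 0.3381665414584163 axis tilt [-0.0041573  -0.00776512 -0.99996121]
fixture x,y 0.4923834470881145 0.5915200216305919
0.0 shift [ 0.46493634 -0.61331929  0.00582803]
```

The push force has risen to about 13 N, and the part has stopped at y≈+0.6 mm, so it's at the closed end. I'll ease the push off and the load down, then open.

Emit:
{"method": "jog_arm", "body": {"motion": [[[-1,0,-1,-0.4,0],[-1,0,-2,-0.8,0],[-1,0,-2,-0.8,0]]]}}

```text
t: 8.3
tcp_pos: [580.2, 222.4, 249.9]
orientation: [-0.591, -3.084, 0.009]
force: [-3.4, -7.2, 6.4]
opening: 0.34
```

```bash
python3 rel.py 0
```

```text
8.3 [580.2304679  222.42821671 249.89128646] [-3.38791054 -7.1665424   6.4486666 ] 0.3396776238585881 axis tilt [-0.00215253 -0.00548671 -0.99998263]
fixture x,y 0.08501378723666478 -0.15234588473450325
0.0 shift [ 0.09180525  0.14835369 -0.00087694]
```

Emit:
{"method": "jog_arm", "body": {"motion": [[[-0.1,0,-0.7,0,0],[0.1,0,-0.7,0,0],[0.3,0,-0.7,0,0],[0.6,0,-0.7,0,0],[1,0,-0.7,0,0],[1,0,-0.7,0,0],[1,0,-0.7,0,0],[1,0,-0.7,0,0]]]}}

```text
t: 8.97
tcp_pos: [580.0, 225.2, 249.7]
orientation: [0.588, 3.086, 0.0]
force: [-0.1, -0.6, -0.1]
opening: 1.002
```

```bash
python3 rel.py 0
python3 - <<'E'
from h import *
p,d=ctrl.camera("wrist");cv2.imwrite("pics/w5.png",p)
E
```

```text
8.9667 [579.97765251 225.21801952 249.71946987] [-0.06802577 -0.61938934 -0.07163591] 1.001962874046484 axis tilt [ 1.35790100e-04  2.43289520e-04 -9.99999961e-01]
fixture x,y -1.0669739339434545 2.4009923107426476
0.0 shift [-1.16944675e+00 -2.35284053e+00 -6.06744124e-04]
```

View pics/w5.png

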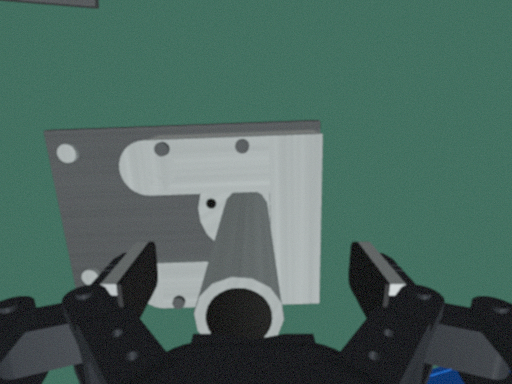

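Released. The fitting stands upright in the slot, with its barrel at (245,200) beside the closed end at about u=270. I'll retreat straight up, then offset to measure any remaining gap.

Emit:
{"method": "jog_arm", "body": {"motion": [[[1,0,0,-15,0],[1,0,0,-50,0],[1,0,0,-90,0],[1,0,0,-130,0],[1,-30,0,-155,0],[1,-65,0,-155,0],[1,-80,0,-155,0],[1,-80,0,-155,0],[1,-80,0,-155,0]]]}}

```text
t: 9.77
tcp_pos: [654.6, 194.9, 404.2]
orientation: [-0.591, -3.085, 0.001]
force: [0.3, 0.7, -0.5]
opening: 0.999
```

```bash
python3 rel.py 0
python3 - <<'E'
from h import *
p,d=ctrl.camera("wrist");c=ctrl.get_calibration("wrist");np.savez("w6.npz",p=p,d=d,K=c['K'],T=c['world_to_cam'])
u,v=proj(c,[580.2,222.6,100])[0].astype(int);print(u,v)
x0,y0=max(u-90,0),max(v-75,0)
cv2.imwrite("pics/w6.png",cv2.resize(p[y0:y0+150,x0:x0+180],None,fx=4,fy=4,interpolation=2));print(x0,y0)
E
```

```text
9.7667 [654.60033984 194.89771057 404.22675275] [ 0.28352227  0.68307513 -0.48029803] 0.9987410763893556 axis tilt [-8.86607335e-04 -3.10390391e-04 -9.99999559e-01]
fixture x,y 79.36784044285105 -1.824662052850671
0.0 shift [ 7.93711753e+01 -1.74374742e+00  5.73653626e-02]
249 90
159 15
```

View pics/w6.png

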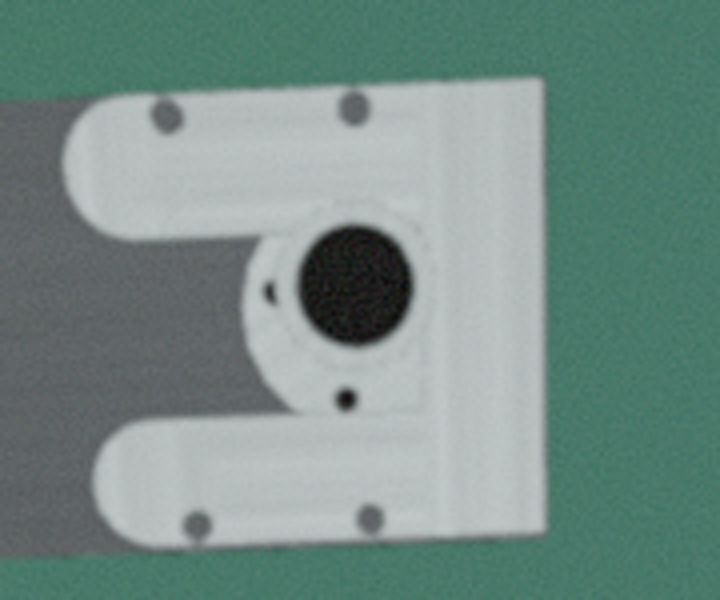

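The crop shows the bore at (355,285), the flange under both prongs, and the barrel rim overlapping the closed-end line at about x=425. Measuring the offset along the slot against the plate ends in the same picture:

Run:
```python
from h import *
f=np.load("w6.npz");p=f['p'];c=dict(K=f['K'],world_to_cam=f['T']);o=np.array([159,15])
v=np.array([.3273,.9449]);n=np.array([v[1],-v[0]]);S=np.array([580.2,222.6])
F=lambda uv,z:(lambda q:np.c_[(q-S)@n,(q-S)@v])(cast(c,np.array(uv)/4.+o,z)[:,:2])
b=np.zeros(p.shape[:2],np.uint8);b[65:105,225:268]=p[65:105,225:268].max(2)<90
cs=max(cv2.findContours(b,0,2)[0],key=cv2.contourArea)[:,0].astype(np.float32)
Q=cast(c,cs,128)[:,:2];(x,y),r=cv2.minEnclosingCircle(Q.astype(np.float32));q=np.array([x,y])-S
print("bore x,y,r",q@n,q@v,r)
print("prong ends (-71)",F([[63,165],[93,482]],38)); print("plate back (+46.4)",F([[545,80],[546,535]],38))
print("slot end(15)",F([[425,385]],38)); print("flange rear edge(-32)",F([[242,308]],16))
```

```text
bore x,y,r -2.151444027710006 -1.2718402984619235 10.294830322265625
prong ends (-71) [[-37.68858357 -71.53927986]
 [ 38.33624772 -71.98533658]]
plate back (+46.4) [[-51.41309727  45.36456776]
 [ 57.134156    44.63712905]]
slot end(15) [[17.84460394 14.39120596]]
flange rear edge(-32) [[ -3.68067776 -32.67954141]]
```

In the same frame the plate features read about 1 mm short, so the bore is within about 0.5 mm of home and the flange edge agrees. A last check that the bystanders haven't moved, then hand in.

Run:
```python
from h import *
p=ctrl.camera("top")[0];a=np.load("top.npz")['p']
for n,(x,y,w,h) in dict(tube=(312,125,30,38),thick=(375,150,58,50),fixture_base=(205,160,30,50)).items():
    print(n,np.abs(p[y:y+h,x:x+w].astype(int)-a[y:y+h,x:x+w]).mean())
s=ctrl.read_state();print(s['t'],s['tcp_pos'],s['force'])
print(ctrl.job_done())
```

```text
tube 9.082456140350876
thick 8.96367816091954
fixture_base 8.984444444444444
9.8667 [653.50363267 196.41022976 404.06719901] [ 0.90547435 -0.9742911   0.66092766]
the job is handed in; nothing more can be done
None
```

The slim flanged fitting is standing upright in the largest fixture, flange under the slotted plate, pushed home and released. I handed the job in at about 9.9 s. I gripped it by the barrel, set it on the base in front of the mouth and slid it along the slot. I stopped when the push force rose to about 13 N and the part stopped advancing.

**Seating:** In the last wrist picture, the bore and the flange edge were both within about 0.5 mm of home along the slot, after allowing for a roughly 1 mm offset in that view. Sideways, the bore read about 2 mm off the slot centre, which is inside the ±7 mm of play.

**Earlier disagreement:** One early wrist measurement put the fitting 8 mm away from the other cameras. A closer look settled it at (442.7, -123.4) before I gripped it.

**Bystanders:** The arm never went near the tube or the thick fitting. My before-and-after picture check is weak, though. All three patches, including the fixed base, changed by the same amount (about 9 grey levels). That suggests an overall brightness or noise change rather than movement, but it doesn't prove they stayed put.

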